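# Collect the day's silver scrap from the bench caddies

## Robot

A 6-joint arm with a two-finger parallel gripper is mounted at the origin on the work surface. World frame = base frame: x ahead of the robot, y to its left, z up, the work surface at z = 0. Lengths are in m, angles in rad, forces in N, time in s.
With the tool pointing down it reaches from about 0.375 to 0.9 m from the base axis. Payload 3.1 kg.
Tool frame: the origin (TCP) lies midway between the tips of the shut fingers; the grasp point (between the pads) lies 19 mm behind it; z points along the fingers, y is the line along which they close (so a half turn about z gives the same grasp; the last joint's range is limited). The gripper opens to 85 mm and grips with 20 to 120 N. Pads are 22 mm wide; open, the fingers measure 114 mm over their backs; the gripper's body (76 mm by 85 mm) begins 54 mm behind the grasp point. The pads swing forward as they close: fully open they stand 13 mm farther back than shut.
Start: joints at [-1.446, 0.527, 1.433, -0, 1.181, -0.178], TCP at [0.187, -0.596, 0.231] pointing down, gripper open.
Joint ranges: [-3.08, 3.08], [-0.75, 2.2], [0.22, 2.44], [-1.43, 4.57], [0, 2.65], [-2.85, 2.85]. Speed limits (rad/s): [2.79, 2.79, 3.14, 3.14, 3.14, 3.14].

## Interface

Orientations are given as a unit quaternion [x, y, z, w].
In Python, from station import manip gives the robot as it stands. The module is installed in compiled form; this text tells all that it offers.
- The arm moves only by the tool apply_moves, never from a script. Its arguments are lists of equal length, an entry for each row: "claw": the gripper's target within -1 to 1 (fully open at 1, half-way at 0, shut at -1); "travel": the shift along the tool's x, y, z scaled (see below), a list of three; "turn": the turn, a rotation vector about the tool's x, y, z scaled (see below), a list of three. In form: {"claw": [claw, ...], "travel": [[dx, dy, dz], ...], "turn": [[rx, ry, rz], ...]}. A call has 1 to 5 rows; each row is the pose to reach, as a shift and turn from the pose commanded when the call began, along the tool's axes at that moment, turning the shorter way round; what a row does not reach only later rows make up. The controller multiplies each number of a shift by 800 mm and each number of a turn by 180 degrees. A row lasts 1/12 s, in which the tool goes at most 41.7 mm and 7.16 degrees, less where a joint would pass 70% of its speed; a pose out of reach is approached as far as the arm can. A call with a number of a shift or a turn outside -1 to 1 is refused whole. A call with a gripper value outside its range is refused whole. The fingers move at their own pace and stop on an object; "newtons" is the grip in N (left out, the last holds). Time passes only in rows, so rows that repeat a pose let the fingers close. It gives the time, the measured TCP pose, the force, the opening and the grip force at its end, in the units of the state.
- manip.sense(): the state, without advancing time (a new reading comes with each control period).
- manip.snapshot(name): name is "scene" or "top"; returns a dict with "pixels" (420x560x3 uint8, red, green, blue), "depth" (420x560 float32, m along the optical axis (not along the pixel's ray), 0 where there is no reading), "intrinsics" (3x3 intrinsics, pixels), "R" (3x3) and "t" (3): a world point X has camera coordinates R X + t. Camera axes: x right, y down, z forward; pixel columns grow to the right and rows downward; lengths in m; the calibration is good to about 2 mm. A picture is of the moment at which its call begins.
- manip.sign_off(): hands the job in; it is judged then, once.
The state is a dict: "t": time; "q": joint angles; "qd": joint speeds; "tau": joint torques, N m; "tcp_pos": TCP position; "tool_rot": TCP orientation; "force": force on the tool from outside, world axes, zero at the start; "ft_torque": the same for the moment, N m; "finger_gap": opening from 0.0 (shut) to 1.0 (fully open); "gripper_force": force on a finger pad.
Only numpy, scipy, OpenCV 4.12 (cv2) and the standard library are available. Lean on these libraries where they do the work, as an engineer would, in place of code of your own. Each camera call takes 0.05 s, during which the arm holds its last target. There are 200 camera calls.

## Task

Some of the three lidded scrap caddies hold silver casting buttons and the rest are empty; only their weight in the hand tells which. Tip all that the loaded caddies hold into the weighing pan on the scale, never tip an empty one, and leave every caddy standing upright on the felt where it stood. Do not knock over or push about the other things on the bench.

Things in the scene. Friction and masses are not known exactly. Their poses are not given: they have to be found in the camera images.
- caddy_1: One of three look-alike lidded steel scuttles, each at first on its own round grey felt, 112 mm across, flat on the bench. 60 mm wide across its y between flat upright sides, 80 high, 83 over the lid; foot 66 long, upright back at x=-33, pouring front leaning out 35 deg from the foot (x=+33) to the lip at x=+89, z=80. Walls 3 mm. Origin: centre of underside, x towards the lip, z up.
- caddy_2: Same make, size and axes as caddy_1. Every caddy's flat flap lid is hinged along the top of its back, lies shut by its own weight and swings freely: what slides down the smooth inside pushes it open by 20 to 60 deg once the caddy is tipped lip down by about 90 deg. A hand that touches the lid keeps it shut: grip across the flat sides, about 58 mm up, 13 mm behind the origin.
- caddy_3: Same make, size and axes as caddy_1. Any caddy weighs 0.24 kg empty, give or take 0.03; a loaded one holds besides three loose silver buttons, each 24 mm across, 28 mm high and 0.08 kg, so it weighs twice as much. Nothing but the weight tells a loaded caddy from an empty one.
- scale: Bench scale, fixed to the bench: a white case 230 x 250 x 43 mm that carries a fixed steel platform and the weighing pan, an open rectangular steel pan 180 mm along x, 240 mm along y and 36 mm deep. Origin at the centre of the underside of the case; x points away from the display, z up. The pan's rim is 85 mm above the bench and the pan's centre 20 mm from the origin along +x.
- pan (a point): Centre of the weighing pan's inner floor, 52 mm above the bench; x and y run along the pan's 180 mm and 240 mm sides, whose walls rise 33 mm above the floor.
- bench_block: Bystander: flat square steel block, 64 x 64 x 19 mm, 0.6 kg, loose. Origin at the centre of its underside.
- brass_brush: Bystander: brass-wire brush with a wooden handle lying on the bench, 200 mm long along its x, 16 mm wide, about 19 mm high, loose. Origin at its middle, on the bench.
- flux_bottle: Bystander: small white upright bottle with a black cap, 42 mm in diameter, 85 mm high, loose. Origin at the centre of its foot.
- ring_mandrel: Bystander: tapered steel ring mandrel lying on two small rubber rests, 345 mm long along its x, 25 mm thick at most, 0.5 kg, loose. Origin near its middle, on the bench.
- pliers: Bystander: black-handled flat-nose pliers lying flat, 160 mm long along their x, 50 mm wide, 14 mm high, loose. Origin near the middle, on the bench.

How it is judged:
At the end, for the whole second after the job is handed in: All the buttons that the loaded caddies held lie in the weighing pan (the scale bears the weight of them all, more than 4.4 N); every caddy stands upright (within 0.15 rad), still, released, within 60 mm of where it stood at the start (contact force between scale and anything else above 4.4 N and distance of each of caddy_1, caddy_2, caddy_3 from where it was at the start of the episode below 0.06 m and angle between each of caddy_1, caddy_2, caddy_3's own z axis and vertical below 0.15 rad and linear speed of each of caddy_1, caddy_2, caddy_3 below 0.03 m/s); the robot touches nothing.
It fails at once if an empty caddy is tipped: a caddy is tilted by more than 0.6 rad and it is the one that was empty at the start (no other caddy stands where the empty one stood) ((angle between caddy_1's own z axis and vertical above 0.6 rad and horizontal distance between each of caddy_2, caddy_3 and felt_of_the_empty above 0.08 m) or (angle between caddy_2's own z axis and vertical above 0.6 rad and horizontal distance between each of caddy_1, caddy_3 and felt_of_the_empty above 0.08 m) or (angle between caddy_3's own z axis and vertical above 0.6 rad and horizontal distance between each of caddy_1, caddy_2 and felt_of_the_empty above 0.08 m)).
It fails at once if the steel block, brush, bottle, mandrel or pliers is moved by more than 40 mm (distance of any of bench_block, brass_brush, flux_bottle, ring_mandrel, pliers from where it was at the start of the episode above 0.04 m).
It fails at once if the bottle is knocked over (angle between flux_bottle's own z axis and vertical above 0.5 rad).
It also fails if it takes over 72 s, if anything falls off the work surface, if the arm or the gripper's body presses on something with over 40 N, if the wrist force passes 120 N, or if a joint passes its speed limit or range.

## Working session

There is one attempt and no reset: what is moved stays moved. The work goes in short steps, Python scripts to look and compute and a tool call to move; the robot and the scene stay as the last step left them, time stands still between calls to the robot, and variables do not carry over. Pictures are saved under pics/ and viewed, at most 10 in all, crops included, and the job is handed in when it is done.

Besides the shell and the picture viewer there is one more tool, called after "Emit:" as name(argument=value, ...) on one line, values as JSON. apply_moves: Moves the arm, as the interface text tells. Shifts and turns lie within -1 to 1; 1 stands for 800 mm of shift or 180 degrees of turn. Its arguments: {"type":"object","properties":{"claw":{"type":"array","items":{"type":"number"}},"travel":{"type":"array","items":{"type":"array","items":{"type":"number"}}},"turn":{"type":"array","items":{"type":"array","items":{"type":"number"}}},"newtons":{"type":"number"}},"required":["claw","travel","turn"]}

```bash
mkdir -p pics; python3 - <<'E'
from station import manip
import cv2,numpy as np
for n in ("scene","top"):
    s=manip.snapshot(n); np.savez(f"pics/{n}.npz",**s)
    cv2.imwrite(f"pics/{n}0.png",s["pixels"][:,:,::-1]); print(n,s["intrinsics"].round(1).tolist(),s["R"].round(3).tolist(),s["t"].round(3).tolist())
print(manip.sense())
E
```

```text
scene [[479.1, 0.0, 275.8], [0.0, 479.1, 206.2], [0.0, 0.0, 1.0]] [[-0.852, 0.523, -0.01], [0.352, 0.559, -0.75], [-0.386, -0.643, -0.661]] [0.508, -0.107, 1.262]
top [[495.5, 0.0, 271.3], [0.0, 495.5, 216.6], [0.0, 0.0, 1.0]] [[-0.018, -0.999, -0.032], [-0.993, 0.021, -0.116], [0.117, 0.03, -0.993]] [-0.008, 0.577, 1.096]
{'t': 0.1, 'q': array([-1.44551299e+00,  5.28402134e-01,  1.43377228e+00,  4.56461804e-06,
        1.18142103e+00, -1.78477807e-01]), 'qd': array([ 0.00095972, -0.00120048, -0.00314165, -0.00063266,  0.00141987,
       -0.00012031]), 'tau': array([ 6.24060958e-04, -4.43303454e+01, -1.78586715e+01, -2.85099877e-04,
        3.84728221e-03, -1.15938022e-05]), 'tcp_pos': array([ 0.18690473, -0.595719  ,  0.23041431]), 'tool_rot': array([ 9.88487937e-01,  1.51296386e-01,  2.87410957e-05, -1.00098625e-03]), 'force': array([ 0.06336303,  0.53945919, -0.36113056]), 'ft_torque': array([ 0.00721165, -0.01741216, -0.02871947]), 'gripper_force': 0.0, 'finger_gap': 0.9967192089794289}
```

View pics/scene0.png

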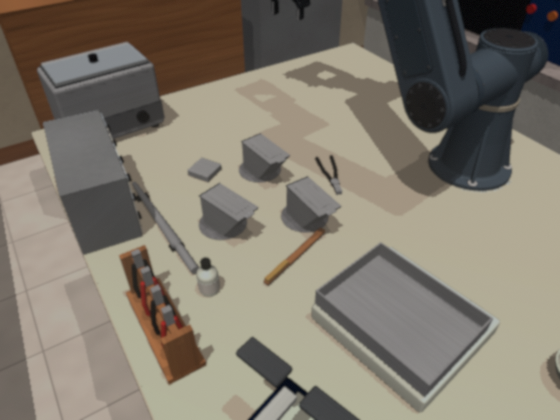

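View pics/top0.png

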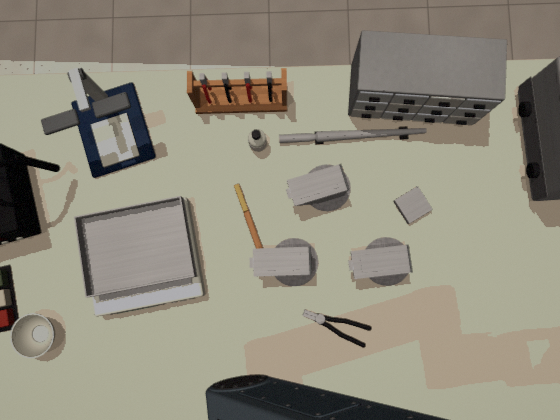

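The scene view shows three caddies at about (265,155), (228,210) and (312,203), and the pan at (405,315). In the top view the lids are at (285,262), (318,186) and (381,263), with their felts to the right of them, so the lips face image-left (+y). The pan is at (140,250).

```bash
cat > h.py <<'E'
import numpy as np,cv2
def cloud(s):
    K,R,t,d=s["intrinsics"],s["R"],s["t"],s["depth"]
    v,u=np.indices(d.shape); c=np.stack([(u-K[0,2])/K[0,0]*d,(v-K[1,2])/K[1,1]*d,d],-1)
    P=(c-t)@R; P[d==0]=np.nan; return P
def comps(s,lo,hi,amin=150):
    P=cloud(s); z=P[...,2]; m=((z>lo)&(z<hi)).astype(np.uint8)
    m=cv2.morphologyEx(m,cv2.MORPH_OPEN,np.ones((3,3)))
    n,l,st,ce=cv2.connectedComponentsWithStats(m,connectivity=4)
    out=[]
    for i in range(1,n):
        if st[i,4]<amin: continue
        p=P[l==i]; r=cv2.minAreaRect((p[:,:2]*1000).astype(np.float32)); 
        out.append((ce[i].round(),st[i,4],r,np.median(p[:,2]),p))
    return out
E
python3 - <<'E'
from h import *
for n in ("top",):
    s=np.load(f"pics/{n}.npz")
    for lo,hi in ((.072,.1),(.045,.06),(.007,.03)):
        print(lo,hi)
        for c,a,r,z,p in comps(s,lo,hi):
            b=cv2.boxPoints(r)
            print(c,a,"ctr",np.round(r[0],1),"size",np.round(r[1],1),"ang",round(r[2],1),"z",round(float(z),4))
s=np.load("pics/top.npz");g=cv2.cvtColor(s["pixels"],cv2.COLOR_RGB2HSV);P=cloud(s)
# felt: dark grey at z~0
m=((g[...,2]<120)&(g[...,1]<70)&(P[...,2]<.007)&(P[...,2]>-.01)).astype(np.uint8)
m=cv2.morphologyEx(m,cv2.MORPH_OPEN,np.ones((3,3)))
n,l,st,ce=cv2.connectedComponentsWithStats(m)
for i in range(1,n):
    if st[i,4]>150:
        p=(P[l==i][:,:2]*1000).astype(np.float32); c,r=cv2.minEnclosingCircle(p); print("felt",ce[i].round(),st[i,4],np.round(c,1),round(r,1))
E
```

```text
0.072 0.1
[538. 137.] 876 ctr [ 735.9 -601.7] size [270.6  20.2] ang 4.2 z 0.0859
[418. 109.] 659 ctr [ 800.1 -351.6] size [297.8  16.9] ang 83.1 z 0.0865
[ 18. 198.] 430 ctr [628.1 542.3] size [161.1  11.6] ang 11.4 z 0.0857
[317. 185.] 1607 ctr [ 639.6 -120. ] size [ 61.4 133.9] ang 16.0 z 0.0821
[ 80. 249.] 241 ctr [510.3 400.7] size [145.    8.7] ang 8.2 z 0.0818
[381. 261.] 1682 ctr [ 469.5 -251.1] size [ 60.1 134.2] ang 5.7 z 0.0823
[281. 261.] 1652 ctr [474.2 -38.6] size [ 60.  132.2] ang 1.0 z 0.0823
0.045 0.06
[136. 247.] 7875 ctr [513.8 285.5] size [173.6 230.3] ang 9.8 z 0.0516
[175. 283.] 154 ctr [430.6 195.4] size [13.1 60.4] ang 9.6 z 0.0488
[126. 293.] 308 ctr [411.3 306.9] size [ 13.1 123.5] ang 9.8 z 0.0487
0.007 0.03
[115. 136.] 4018 ctr [800.5 358.9] size [199.3 159.3] ang 17.0 z 0.0139
[241. 100.] 1837 ctr [865.8  50.6] size [218.1  63. ] ang 90.0 z 0.0135
[346. 135.] 1153 ctr [ 769.7 -206.5] size [ 24.1 333.1] ang 1.8 z 0.0195
[ 32. 199.] 250 ctr [634.  543.1] size [168.8   5.4] ang 13.5 z 0.0205
[248. 217.] 426 ctr [583.5  36.8] size [159.5  16. ] ang 19.1 z 0.014
[413. 204.] 790 ctr [ 600.6 -345.6] size [63.4 65.3] ang 29.8 z 0.0182
[318. 318.] 188 ctr [ 348.6 -118.9] size [66.4 22.1] ang 66.4 z 0.0108
[ 33. 335.] 720 ctr [320.5 523.7] size [79.  75.6] ang 4.4 z 0.0165
felt [ 38. 200.] 413 [636.9 543.5] 83.7
felt [331. 204.] 337 [ 617.5 -155.9] 43.7
felt [299. 275.] 429 [470.3 -70.2] 54.4
felt [389. 279.] 301 [ 435.8 -284.3] 41.7
felt [ 57. 335.] 232 [316.8 492.8] 33.3
```

```bash
python3 - <<'E'
from h import *
s=np.load("pics/top.npz")
for c,a,r,z,p in comps(s,.078,.09,1000):
    th=np.radians(r[2]); L=np.array([-np.sin(th),np.cos(th)]); W=np.array([L[1],-L[0]])
    xy=p[:,:2]; l=xy@L; w=xy@W
    lo,hi=np.percentile(l,[1,99]); wl,wh=np.percentile(w,[1,99])
    print("ang",r[2],"len",hi-lo,"wid",wh-wl,"origin from lip",L*(hi-.089)+W*(wl+wh)/2,"from back",L*(lo+.033)+W*(wl+wh)/2)
# felt circle fit, R=56, from boundary of dark pixels cast on z=0.003
P=cloud(s);g=cv2.cvtColor(s["pixels"],cv2.COLOR_RGB2HSV)
from scipy.optimize import least_squares
m=((g[...,2]<125)&(g[...,1]<70)&(P[...,2]<.008)).astype(np.uint8)
for o in ((.644,-.15),(.472,-.068),(.472,-.28)):
    q=[]
    for a in np.radians(np.arange(-170,-10,5)):   # back side rays
        best=None
        for rr in np.arange(.085,.03,-.001):
            X=np.array([o[0]+rr*np.cos(a),o[1]+rr*np.sin(a),.002]); c=s["R"]@X+s["t"]; u=s["intrinsics"]@c; u=(u/u[2])[:2].round().astype(int)
            if m[u[1],u[0]]: best=X[:2];break
        if best is not None:q.append(best)
    q=np.array(q); f=least_squares(lambda v:np.hypot(*(q-v[:2]).T)-.056,o,loss="soft_l1",f_scale=.002); print(len(q),"felt",f.x,np.sqrt(2*f.cost/len(q)))
E
```

```text
ang 15.630703926086426 len 0.12770244928664182 wid 0.05880770633871546 origin from lip [ 0.6463712  -0.14525576] from back [ 0.64790765 -0.15074732]
ang 5.695291042327881 len 0.127773969985584 wid 0.05835068890758688 origin from lip [ 0.47216429 -0.27681769] from back [ 0.47273728 -0.28256316]
ang 1.0157361030578613 len 0.1282015234882209 wid 0.058722763390391675 origin from lip [ 0.47465931 -0.06414087] from back [ 0.47476924 -0.07034142]
24 felt [ 0.64580865 -0.14665438] 0.0010158606145874015
32 felt [ 0.47312724 -0.06581577] 0.0015453309975867612
18 felt [ 0.47012531 -0.27861068] 0.0011874412565202584
```

```bash
cat >> h.py <<'E'
from scipy.spatial.transform import Rotation as Ro, Slerp
def rot(az,tip=0):  # tool x along azimuth az (deg), tool down; then tipped lip-down by tip about tool -y
    return Ro.from_euler("z",az,degrees=True)*Ro.from_matrix(np.diag([1.,-1,-1]))*Ro.from_euler("y",-tip,degrees=True)
def plan(ways,start=None,dmax=.2,amax=34):
    "ways: (pos,az,tip); prints calls: rows travel turn"
    if start is None:
        from station import manip
        s=manip.sense(); start=(s["tcp_pos"],Ro.from_quat(s["tool_rot"]))
    p,R=np.array(start[0],float),start[1]
    for w in ways:
        p1=np.array(w[0],float); R1=rot(w[1],w[2]); 
        n=int(np.ceil(max(np.linalg.norm(p1-p)/dmax,np.degrees((R.inv()*R1).magnitude())/amax,.01)))
        sl=Slerp([0,1],Ro.concatenate([R,R1])); p0=p.copy()
        for i in range(1,n+1):
            d=np.round(R.inv().apply(p0+(p1-p0)*i/n-p)/.8,3); r=np.round((R.inv()*sl(i/n)).as_rotvec()/np.pi,3)
            k=int(np.ceil(max(np.linalg.norm(d)*800/41.7,np.linalg.norm(r)*180/7.16)))
            print("rows",k,"travel",(d+0).tolist(),"turn",(r+0).tolist())
            p=p+R.apply(d*.8); R=R*Ro.from_rotvec(r*np.pi)
    print("end",p.round(4))
def st():
    from station import manip
    s=manip.sense(); print("t",round(s["t"],2),"q",s["q"].round(3).tolist(),"p",s["tcp_pos"].round(4).tolist(),"R",Ro.from_quat(s["tool_rot"]).as_matrix().round(3).tolist(),"F",s["force"].round(2).tolist(),"gap",round(s["finger_gap"],3),"gf",round(s["gripper_force"],1))
E
python3 - <<'E'
from h import *
plan([((.473,-.292,.16),95.7,0),((.473,-.292,.033),95.7,0)])
E
```

```text
rows 4 travel [0.152, -0.085, 0.03] turn [0.0, 0.0, -0.145]
rows 4 travel [0.173, -0.01, 0.029] turn [0.0, 0.0, -0.145]
rows 4 travel [0.16, 0.068, 0.03] turn [0.0, -0.001, -0.145]
rows 4 travel [0.0, 0.0, 0.158] turn [0.0, 0.0, 0.0]
end [ 0.473  -0.2924  0.0333]
```

Emit:
apply_moves(claw=[1,1,1,1], travel=[[0.152,-0.085,0.03],[0.152,-0.085,0.03],[0.152,-0.085,0.03],[0.152,-0.085,0.03]], turn=[[0,0,-0.145],[0,0,-0.145],[0,0,-0.145],[0,0,-0.145]])

```text
t: 0.43
tcp_pos: [0.2847, -0.4895, 0.2057]
tool_rot: [0.927, 0.374, 0.001, -0.003]
force: [-1.4, 1.5, -0.1]
finger_gap: 1.0
gripper_force: 0.0
```

Emit:
apply_moves(claw=[1,1,1,1], travel=[[0.173,-0.01,0.029],[0.173,-0.01,0.029],[0.173,-0.01,0.029],[0.173,-0.01,0.029]], turn=[[0,0,-0.145],[0,0,-0.145],[0,0,-0.145],[0,0,-0.145]])

```text
t: 0.77
tcp_pos: [0.3793, -0.3887, 0.1828]
tool_rot: [0.819, 0.574, 0.001, -0.002]
force: [-0.7, -0.4, 0.1]
finger_gap: 1.002
gripper_force: 0.0
```

Emit:
apply_moves(claw=[1,1,1,1,1], travel=[[0.16,0.068,0.03],[0.16,0.068,0.03],[0.16,0.068,0.03],[0.16,0.068,0.03],[0.16,0.068,0.03]], turn=[[0,0,-0.145],[0,0,-0.145],[0,0,-0.145],[0,0,-0.145],[0,0,-0.145]])

```text
t: 1.18
tcp_pos: [0.4747, -0.2891, 0.1589]
tool_rot: [0.668, 0.744, 0.001, -0.001]
force: [-0.1, -0.2, 0.4]
finger_gap: 1.003
gripper_force: 0.0
```

```bash
python3 - <<'E'
from h import *
st(); plan([((.473,-.292,.033),95.7,0)])
E
```

```text
t 1.18 q [-0.749, 0.533, 1.676, 0.001, 0.935, -0.856] p [0.4747, -0.2891, 0.1589] R [[-0.107, 0.994, -0.001], [0.994, 0.107, 0.003], [0.003, -0.001, -1.0]] F [-0.05, -0.23, 0.44] gap 1.003 gf 0.0
rows 4 travel [-0.004, -0.002, 0.157] turn [0.0, -0.001, 0.002]
end [ 0.4733 -0.2921  0.0333]
```

Emit:
apply_moves(claw=[1,1,1,1,1], travel=[[-0.004,-0.002,0.157],[-0.004,-0.002,0.157],[-0.004,-0.002,0.157],[-0.004,-0.002,0.157],[-0.004,-0.002,0.157]], turn=[[0,0,0.002],[0,0,0.002],[0,0,0.002],[0,0,0.002],[0,0,0.002]])

```text
t: 1.6
tcp_pos: [0.4696, -0.2954, 0.0319]
tool_rot: [0.674, 0.739, 0.0, -0.004]
force: [0.5, 0.0, 0.7]
finger_gap: 0.999
gripper_force: 0.0
```

Emit:
apply_moves(claw=[-1,-1,-1,-1,-1], travel=[[0,0,0],[0,0,0],[0,0,0],[0,0,0],[0,0,0]], turn=[[0,0,0],[0,0,0],[0,0,0],[0,0,0],[0,0,0]], newtons=50)

```text
t: 2.02
tcp_pos: [0.4737, -0.2984, 0.0382]
tool_rot: [0.673, 0.739, -0.0, 0.004]
force: [-0.1, -1.1, 8.4]
finger_gap: 0.699
gripper_force: 55.6
```

```bash
python3 - <<'E'
from h import *
st()
E
```

```text
t 2.02 q [-0.761, 0.73, 1.74, -0.001, 0.664, -0.854] p [0.4737, -0.2984, 0.0382] R [[-0.093, 0.996, 0.005], [0.996, 0.093, -0.006], [-0.006, 0.005, -1.0]] F [-0.11, -1.05, 8.41] gap 0.699 gf 55.6
```

Emit:
apply_moves(claw=[-1,-1,-1,-1,-1], travel=[[0,0,-0.03],[0,0,-0.06],[0,0,-0.06],[0,0,-0.06],[0,0,-0.06]], turn=[[0,0,0],[0,0,0],[0,0,0],[0,0,0],[0,0,0]])

```text
t: 2.43
tcp_pos: [0.4714, -0.2959, 0.0825]
tool_rot: [0.673, 0.739, -0.0, -0.0]
force: [0.3, 0.7, -5.0]
finger_gap: 0.695
gripper_force: 57.6
```

Emit:
apply_moves(claw=[-1,-1,-1], travel=[[0,0,0],[0,0,0],[0,0,0]], turn=[[0,0,0],[0,0,0],[0,0,0]])

```text
t: 2.68
tcp_pos: [0.4713, -0.2958, 0.0814]
tool_rot: [0.673, 0.739, 0.0, -0.001]
force: [-0.0, -0.3, -5.2]
finger_gap: 0.694
gripper_force: 57.6
```

Emit:
apply_moves(claw=[-1], travel=[[0,0,0]], turn=[[0,0,0]])

```text
t: 2.77
tcp_pos: [0.4715, -0.296, 0.0816]
tool_rot: [0.673, 0.739, 0.0, -0.001]
force: [-0.2, -0.5, -4.8]
finger_gap: 0.697
gripper_force: 57.6
```

Emit:
apply_moves(claw=[-1], travel=[[0,0,0]], turn=[[0,0,0]])

```text
t: 2.85
tcp_pos: [0.4717, -0.2962, 0.0819]
tool_rot: [0.673, 0.739, 0.0, -0.001]
force: [0.3, 0.1, -4.8]
finger_gap: 0.697
gripper_force: 57.6
```

```bash
python3 - <<'E'
from h import *
st()
E
```

```text
t 2.85 q [-0.761, 0.655, 1.724, 0.0, 0.764, -0.855] p [0.4717, -0.2962, 0.0819] R [[-0.093, 0.996, -0.001], [0.996, 0.093, 0.001], [0.001, -0.001, -1.0]] F [0.29, 0.05, -4.78] gap 0.697 gf 57.6
```

```bash
python3 - <<'E'
from h import *
plan([((.471,-.29,.24),96,0),((.49,.05,.28),99,32)])
E
```

```text
rows 4 travel [0.008, 0.0, -0.198] turn [0.0, 0.0, -0.004]
rows 5 travel [0.21, 0.034, -0.025] turn [-0.002, -0.089, -0.008]
rows 5 travel [0.194, 0.04, -0.081] turn [-0.003, -0.089, -0.008]
end [0.4903 0.0498 0.2801]
```

Emit:
apply_moves(claw=[-1,-1,-1,-1], travel=[[0.008,0,-0.198],[0.008,0,-0.198],[0.008,0,-0.198],[0.008,0,-0.198]], turn=[[0,0,-0.004],[0,0,-0.004],[0,0,-0.004],[0,0,-0.004]])

```text
t: 3.18
tcp_pos: [0.4715, -0.2901, 0.2432]
tool_rot: [0.669, 0.744, 0.0, 0.001]
force: [1.0, -0.4, -4.4]
finger_gap: 0.694
gripper_force: 58.5
```

Emit:
apply_moves(claw=[-1,-1,-1,-1,-1], travel=[[0.21,0.034,-0.025],[0.21,0.034,-0.025],[0.21,0.034,-0.025],[0.21,0.034,-0.025],[0.21,0.034,-0.025]], turn=[[-0.002,-0.089,-0.008],[-0.002,-0.089,-0.008],[-0.002,-0.089,-0.008],[-0.002,-0.089,-0.008],[-0.002,-0.089,-0.008]])

```text
t: 3.6
tcp_pos: [0.4786, -0.1133, 0.2607]
tool_rot: [0.651, 0.746, -0.09, 0.104]
force: [-0.4, -0.6, -4.1]
finger_gap: 0.695
gripper_force: 58.2
```

```bash
python3 - <<'E'
from h import *
st()
plan([((.49,.05,.28),99,32)])
E
```

```text
t 3.6 q [-0.311, 0.292, 1.79, -0.303, 0.959, -0.284] p [0.4786, -0.1133, 0.2607] R [[-0.13, 0.991, 0.038], [0.954, 0.135, -0.269], [-0.271, 0.002, -0.962]] F [-0.36, -0.55, -4.05] gap 0.695 gf 58.2
rows 4 travel [0.186, 0.042, -0.078] turn [-0.002, -0.09, -0.006]
end [0.4902 0.0499 0.2804]
```

```bash
cat > kin.py <<'E'
from h import *
from scipy.optimize import least_squares
D=[([-1.44551,.528402,1.433772,0,1.181421,-.178478],[.186905,-.595719,.230414]),
([-0.749,0.533,1.676,0.001,0.935,-0.856],[0.4747,-0.2891,0.1589]),
([-0.761,0.73,1.74,-0.001,0.664,-0.854],[0.4737,-0.2984,0.0382]),
([-0.761,0.655,1.724,0.0,0.764,-0.855],[0.4717,-0.2962,0.0819]),
([-0.311,0.292,1.79,-0.303,0.959,-0.284],[0.4786,-0.1133,0.2607])]
E=Ro.from_euler
def fk(q,k):
    R1=E("z",q[0]);R2=R1*E("y",q[1]);R3=R2*E("y",q[2]);Rt=R3*E("z",q[3])*E("y",q[4])*E("z",q[5]+np.pi/2*SG)
    p=R1.apply([k[0],k[1],k[2]])+R2.apply([0,0,k[3]])+R3.apply([k[4],0,k[5]])+Rt.apply([0,0,k[6]])
    return p,Rt
SG=1
def fit():
    f=lambda k:np.r_[np.concatenate([fk(q,k)[0]-p for q,p in D]),1e-4*(k-k0)]
    k0=np.array([0,.111,.3,.4,0,.35,.2]); return least_squares(f,k0)
r=fit();K=r.x
LO=np.array([-3.08,-.75,.22,-1.43,0,-2.85]);HI=np.array([3.08,2.2,2.44,4.57,2.65,2.85])
def ik(p,R,q0):
    f=lambda q:(lambda a:np.r_[(a[0]-p)*10,(a[1].inv()*R).as_rotvec(),1e-3*(q-q0)])(fk(q,K))
    s=least_squares(f,np.clip(q0,LO+1e-3,HI-1e-3),bounds=(LO,HI)); return s.x,np.abs(s.fun[:6]).max()
E
python3 - <<'E'
import kin; from kin import *
print(K.round(4),np.abs(r.fun[:15]).max().round(4))
print(fk(D[4][0],K)[1].as_matrix().round(3).tolist())
for az in range(-180,180,30):
  for tip in (105,):
    Rt=rot(az,tip); L=np.array([np.cos(np.radians(az)),np.sin(np.radians(az)),0])
    G=np.array([.514,.286,.23])-.04*L; p=G+.025*Rt.as_matrix()[:,2]
    best=min((ik(p,Rt,np.array(q0)) for q0 in ([0.4,.3,1.6,-.5,1,.3],[.4,.3,1.6,1.5,1,1.5],[.4,.3,1.6,1.5,1,-1.5],[.4,.3,1.6,3.1,1,0],[.9,.3,1.6,1.,1.5,0])),key=lambda s:s[1])
    print(az,best[0].round(2),best[1].round(4))
E
```

```text
[3.000e-04 1.110e-01 2.741e-01 5.879e-01 1.142e-01 3.914e-01 2.965e-01] 0.0003
[[-0.13, 0.991, 0.038], [0.954, 0.135, -0.269], [-0.272, 0.002, -0.962]]
-180 [0.5  1.09 2.09 3.65 1.86 1.59] 0.0
-150 [0.19 1.13 2.19 2.79 2.01 1.5 ] 0.0
-120 [-0.04  1.08  2.08  2.05  1.84  1.55] 0.0
-90 [-0.09  1.05  1.82  1.55  1.85  1.86] 0.0
-60 [-0.03  1.08  1.52  1.22  2.08  2.1 ] 0.0
-30 [0.09 1.13 1.25 0.95 2.39 2.19] 0.0
0 [0.22 1.18 1.06 0.53 2.65 2.  ] 0.0334
30 [ 0.4   1.16  0.99 -0.41  2.65  1.22] 0.1421
60 [ 0.51  1.19  1.06 -1.    2.51  0.83] 0.0
90 [ 0.63  1.13  1.26 -1.27  2.18  0.83] 0.0
120 [ 0.69  1.04  1.46 -1.43  1.86  0.95] 0.1147
150 [0.67 1.05 1.84 4.29 1.73 1.33] 0.0
```

```bash
cat >> kin.py <<'E'
def pose(G,az,tip): # grasp point -> way for plan (TCP 25 mm ahead of grasp point on caddy)
    return (np.array(G)+.025*rot(az,tip).as_matrix()[:,2],az,tip)
def check(ways,q,start=None):
    from station import manip
    s=manip.sense(); p,R=s["tcp_pos"],Ro.from_quat(s["tool_rot"])
    for w in ways:
        R1=rot(w[1],w[2]); sl=Slerp([0,1],Ro.concatenate([R,R1])); mv=0
        for a in np.linspace(.1,1,10):
            qn,e=ik(p+(w[0]-p)*a,sl(a),q); mv=max(mv,np.abs(qn-q).max()); q=qn
        p,R=np.array(w[0]),R1; print("ik",q.round(2),"err",round(e,4),"maxstep",mv.round(2))
E
python3 - <<'E'
import kin; from kin import *
from station import manip
G=(.510,.241,.225)
W=[pose((.49,.04,.27),95,40),pose((.505,.2,.25),85,60),pose(G,85,75),pose(G,85,102)]
check(W,manip.sense()["q"]); plan(W)
E
```

```text
ik [ 0.21  0.46  1.74 -0.77  1.17  0.52] err 0.0 maxstep 0.09
ik [ 0.53  0.77  1.39 -0.8   1.71  0.81] err 0.0 maxstep 0.06
ik [ 0.6   0.94  1.26 -0.91  1.92  0.85] err 0.0 maxstep 0.02
ik [ 0.61  1.13  1.23 -1.19  2.2   0.84] err 0.0 maxstep 0.03
rows 4 travel [0.165, 0.039, -0.034] turn [0.008, -0.135, 0.014]
rows 4 travel [0.157, 0.031, -0.11] turn [0.042, -0.111, 0.036]
rows 3 travel [0.045, 0.002, -0.03] turn [0.0, -0.083, -0.001]
rows 4 travel [-0.014, 0.0, -0.004] turn [0.0, -0.15, 0.0]
end [0.508  0.2171 0.23  ]
```

Emit:
apply_moves(claw=[-1,-1,-1,-1,-1], travel=[[0.165,0.039,-0.034],[0.165,0.039,-0.034],[0.165,0.039,-0.034],[0.165,0.039,-0.034],[0.165,0.039,-0.034]], turn=[[0.008,-0.135,0.014],[0.008,-0.135,0.014],[0.008,-0.135,0.014],[0.008,-0.135,0.014],[0.008,-0.135,0.014]])

```text
t: 4.02
tcp_pos: [0.4945, 0.0234, 0.2489]
tool_rot: [0.635, 0.692, -0.231, 0.255]
force: [0.6, 1.9, -5.9]
finger_gap: 0.696
gripper_force: 58.4
```

Emit:
apply_moves(claw=[-1,-1,-1,-1,-1], travel=[[0.157,0.031,-0.11],[0.157,0.031,-0.11],[0.157,0.031,-0.11],[0.157,0.031,-0.11],[0.157,0.031,-0.11]], turn=[[0.042,-0.111,0.036],[0.042,-0.111,0.036],[0.042,-0.111,0.036],[0.042,-0.111,0.036],[0.042,-0.111,0.036]])

```text
t: 4.43
tcp_pos: [0.5072, 0.1787, 0.2306]
tool_rot: [0.638, 0.586, -0.368, 0.339]
force: [1.3, 0.5, -5.0]
finger_gap: 0.692
gripper_force: 58.6
```

```bash
python3 - <<'E'
import kin; from kin import *
from station import manip
st()
G=(.510,.241,.225)
W=[pose(G,85,75),pose(G,85,104)]
check(W,manip.sense()["q"]); plan(W)
E
```

```text
t 4.43 q [0.525, 0.781, 1.381, -0.799, 1.704, 0.814] p [0.5072, 0.1787, 0.2306] R [[0.043, 0.996, -0.073], [0.498, -0.084, -0.863], [-0.866, 0.001, -0.5]] F [1.33, 0.54, -5.01] gap 0.692 gf 58.6
ik [ 0.6   0.94  1.26 -0.91  1.92  0.85] err 0.0 maxstep 0.02
ik [ 0.6   1.14  1.23 -1.22  2.22  0.83] err 0.0 maxstep 0.03
rows 3 travel [0.037, -0.003, -0.034] turn [0.001, -0.083, 0.0]
rows 5 travel [-0.015, 0.0, -0.004] turn [0.0, -0.161, 0.0]
end [0.5081 0.2171 0.2309]
```

Emit:
apply_moves(claw=[-1,-1,-1,-1], travel=[[0.037,-0.003,-0.034],[0.037,-0.003,-0.034],[0.037,-0.003,-0.034],[0.037,-0.003,-0.034]], turn=[[0.001,-0.083,0],[0.001,-0.083,0],[0.001,-0.083,0],[0.001,-0.083,0]])

```text
t: 4.77
tcp_pos: [0.507, 0.2099, 0.2214]
tool_rot: [0.585, 0.533, -0.452, 0.411]
force: [-0.8, -0.8, -1.8]
finger_gap: 0.696
gripper_force: 58.7
```

Emit:
apply_moves(claw=[-1,-1,-1,-1,-1], travel=[[-0.015,0,-0.004],[-0.015,0,-0.004],[-0.015,0,-0.004],[-0.015,0,-0.004],[-0.015,0,-0.004]], turn=[[0,-0.161,0],[0,-0.161,0],[0,-0.161,0],[0,-0.161,0],[0,-0.161,0]])

```text
t: 5.18
tcp_pos: [0.5074, 0.2073, 0.2346]
tool_rot: [-0.453, -0.413, 0.586, -0.53]
force: [0.6, -0.9, -3.3]
finger_gap: 0.697
gripper_force: 58.9
```

Emit:
apply_moves(claw=[-1,-1,-1,-1,-1], travel=[[0,0,0],[0,0,0],[0,0,0],[0,0,0],[0,0,0]], turn=[[0,0,0],[0,0,0],[0,0,0],[0,0,0],[0,0,0]])

```text
t: 5.6
tcp_pos: [0.5076, 0.2101, 0.2385]
tool_rot: [-0.457, -0.412, 0.582, -0.532]
force: [0.1, 0.1, -2.6]
finger_gap: 0.689
gripper_force: 58.9
```

Emit:
apply_moves(claw=[-1,-1,-1,-1,-1], travel=[[0,0,0],[0,0,0],[0,0,0],[0,0,0],[0,0,0]], turn=[[0,0,0],[0,0,0],[0,0,0],[0,0,0],[0,0,0]])

```text
t: 6.02
tcp_pos: [0.5073, 0.21, 0.2366]
tool_rot: [-0.455, -0.412, 0.583, -0.532]
force: [0.2, 1.0, -3.3]
finger_gap: 0.7
gripper_force: 58.9
```

```bash
python3 - <<'E'
from h import *
from station import manip
st()
s=manip.snapshot("scene"); cv2.imwrite("pics/pour1.png",cv2.resize(s["pixels"][200:420,240:560,::-1],None,fx=2,fy=2))
E
```

```text
t 6.02 q [0.595, 1.13, 1.246, -1.219, 2.221, 0.838] p [0.5073, 0.21, 0.2366] R [[-0.021, 0.996, -0.092], [-0.245, -0.094, -0.965], [-0.969, 0.003, 0.246]] F [0.16, 0.98, -3.27] gap 0.7 gf 58.9
```

View pics/pour1.png

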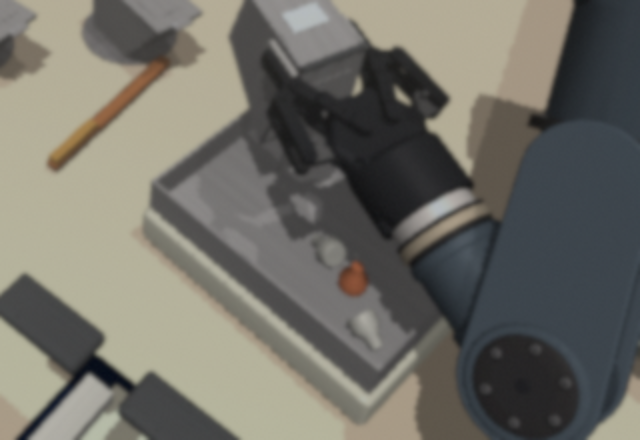

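The pour shows silver pieces in the pan at about (305,205), (330,250) and (370,330), plus an orange piece at (353,280). The caddy is still firmly held. I'll carry it back and weigh it on the way.

```bash
python3 - <<'E'
import kin; from kin import *
from station import manip
W=[pose((.508,.235,.26),85,70),pose((.49,.04,.28),95,36),((.475,-.13,.23),95.5,5),((.4715,-.296,.10),95.5,0),((.4715,-.296,.0345),95.5,0)]
check(W,manip.sense()["q"]); plan(W)
E
```

```text
ik [ 0.59  0.86  1.28 -0.88  1.89  0.81] err 0.0 maxstep 0.04
ik [ 0.18  0.42  1.73 -0.69  1.16  0.43] err 0.0 maxstep 0.08
ik [-0.45  0.34  1.78 -0.09  0.98 -0.5 ] err 0.0 maxstep 0.11
ik [-0.76  0.62  1.72 -0.    0.8  -0.86] err 0.0 maxstep 0.04
ik [-0.76  0.74  1.74 -0.    0.66 -0.86] err 0.0 maxstep 0.01
rows 3 travel [-0.009, -0.001, 0.001] turn [-0.001, 0.095, 0.0]
rows 3 travel [-0.01, -0.001, -0.001] turn [-0.001, 0.095, -0.001]
rows 3 travel [-0.045, 0.001, 0.108] turn [-0.023, 0.094, -0.017]
rows 3 travel [-0.073, -0.009, 0.09] turn [-0.022, 0.095, -0.017]
rows 5 travel [-0.134, -0.037, 0.143] turn [-0.001, 0.172, -0.003]
rows 3 travel [-0.095, -0.012, 0.09] turn [0.0, 0.014, 0.0]
rows 3 travel [-0.1, -0.013, 0.085] turn [0.0, 0.014, 0.0]
rows 2 travel [0.0, 0.0, 0.082] turn [0.0, 0.0, 0.0]
end [ 0.4712 -0.2963  0.0348]
```

Emit:
apply_moves(claw=[-1,-1,-1,-1,-1], travel=[[-0.009,-0.001,0.001],[-0.009,-0.001,0.001],[-0.009,-0.001,0.001],[-0.009,-0.001,0.001],[-0.009,-0.001,0.001]], turn=[[-0.001,0.095,0],[-0.001,0.095,0],[-0.001,0.095,0],[-0.001,0.095,0],[-0.001,0.095,0]])

```text
t: 6.48
tcp_pos: [0.5066, 0.211, 0.2445]
tool_rot: [0.536, 0.488, -0.508, 0.466]
force: [-1.1, -0.7, -3.7]
finger_gap: 0.697
gripper_force: 58.8
```

Emit:
apply_moves(claw=[-1,-1,-1,-1], travel=[[-0.01,-0.001,-0.001],[-0.01,-0.001,-0.001],[-0.01,-0.001,-0.001],[-0.01,-0.001,-0.001]], turn=[[-0.001,0.095,-0.001],[-0.001,0.095,-0.001],[-0.001,0.095,-0.001],[-0.001,0.095,-0.001]])

```text
t: 6.82
tcp_pos: [0.5061, 0.211, 0.2533]
tool_rot: [0.605, 0.553, -0.423, 0.388]
force: [-0.7, -0.4, -2.3]
finger_gap: 0.696
gripper_force: 58.7
```

Emit:
apply_moves(claw=[-1,-1,-1,-1], travel=[[-0.045,0.001,0.108],[-0.045,0.001,0.108],[-0.045,0.001,0.108],[-0.045,0.001,0.108]], turn=[[-0.023,0.094,-0.017],[-0.023,0.094,-0.017],[-0.023,0.094,-0.017],[-0.023,0.094,-0.017]])

```text
t: 7.15
tcp_pos: [0.4962, 0.1139, 0.2569]
tool_rot: [0.631, 0.633, -0.323, 0.311]
force: [-0.1, 0.3, -1.9]
finger_gap: 0.7
gripper_force: 58.6
```

Emit:
apply_moves(claw=[-1,-1,-1,-1], travel=[[-0.073,-0.009,0.09],[-0.073,-0.009,0.09],[-0.073,-0.009,0.09],[-0.073,-0.009,0.09]], turn=[[-0.022,0.095,-0.017],[-0.022,0.095,-0.017],[-0.022,0.095,-0.017],[-0.022,0.095,-0.017]])

```text
t: 7.48
tcp_pos: [0.4898, 0.0219, 0.2599]
tool_rot: [0.644, 0.7, -0.211, 0.226]
force: [0.1, -0.6, -2.3]
finger_gap: 0.696
gripper_force: 58.5
```

Emit:
apply_moves(claw=[-1,-1,-1,-1,-1], travel=[[-0.134,-0.037,0.143],[-0.134,-0.037,0.143],[-0.134,-0.037,0.143],[-0.134,-0.037,0.143],[-0.134,-0.037,0.143]], turn=[[-0.001,0.172,-0.003],[-0.001,0.172,-0.003],[-0.001,0.172,-0.003],[-0.001,0.172,-0.003],[-0.001,0.172,-0.003]])

```text
t: 7.9
tcp_pos: [0.4748, -0.1278, 0.2284]
tool_rot: [0.67, 0.741, -0.035, 0.032]
force: [-0.3, 0.6, -3.7]
finger_gap: 0.697
gripper_force: 58.5
```

Emit:
apply_moves(claw=[-1,-1,-1,-1,-1], travel=[[0,0,0],[0,0,0],[0,0,0],[0,0,0],[0,0,0]], turn=[[0,0,0],[0,0,0],[0,0,0],[0,0,0],[0,0,0]])

```text
t: 8.32
tcp_pos: [0.4751, -0.1254, 0.2295]
tool_rot: [0.67, 0.741, -0.036, 0.035]
force: [-0.5, 0.4, -1.2]
finger_gap: 0.697
gripper_force: 58.5
```

Emit:
apply_moves(claw=[-1], travel=[[0,0,0]], turn=[[0,0,0]])

```text
t: 8.4
tcp_pos: [0.4752, -0.1256, 0.2299]
tool_rot: [0.67, 0.741, -0.036, 0.035]
force: [0.3, 0.0, -1.8]
finger_gap: 0.696
gripper_force: 58.5
```

```bash
python3 - <<'E'
import kin; from kin import *
from station import manip
st()
s=manip.snapshot("top"); np.savez("pics/top1.npz",**s); cv2.imwrite("pics/top1.png",cv2.resize(s["pixels"][150:330,50:250,::-1],None,fx=3,fy=3))
W=[((.4715,-.296,.10),95.5,0),((.4715,-.296,.0345),95.5,0)]
plan(W)
E
```

```text
t 8.4 q [-0.431, 0.342, 1.782, -0.109, 0.974, -0.472] p [0.4752, -0.1256, 0.2299] R [[-0.1, 0.995, 0.004], [0.99, 0.1, -0.101], [-0.101, -0.006, -0.995]] F [0.34, 0.02, -1.77] gap 0.696 gf 58.5
rows 3 travel [-0.097, -0.013, 0.092] turn [-0.001, 0.016, 0.001]
rows 3 travel [-0.101, -0.012, 0.086] turn [-0.001, 0.016, 0.0]
rows 2 travel [0.0, 0.0, 0.082] turn [0.0, 0.0, 0.0]
end [ 0.4716 -0.296   0.0346]
```

View pics/top1.png

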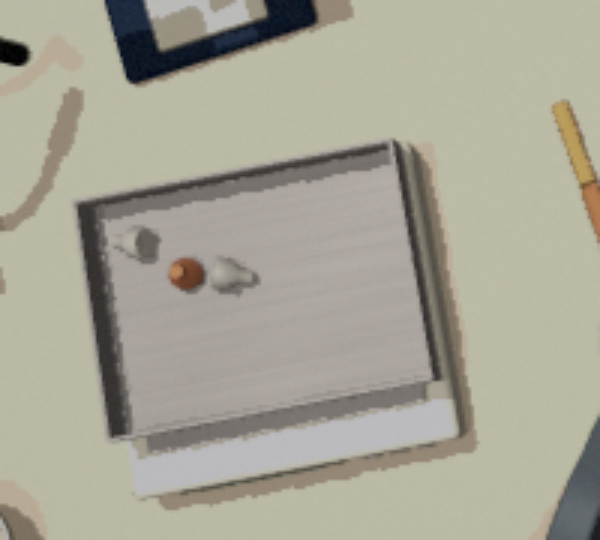

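The pan holds three buttons at about (135,243), (186,273) and (232,273), so C is emptied. They lie towards the far end, so I'll pour the next one further back. Next I'll set C down.

Emit:
apply_moves(claw=[-1,-1,-1], travel=[[-0.097,-0.013,0.092],[-0.097,-0.013,0.092],[-0.097,-0.013,0.092]], turn=[[-0.001,0.016,0.001],[-0.001,0.016,0.001],[-0.001,0.016,0.001]])

```text
t: 8.7
tcp_pos: [0.4734, -0.2147, 0.1637]
tool_rot: [0.672, 0.74, -0.018, 0.019]
force: [-0.3, -0.9, -3.1]
finger_gap: 0.696
gripper_force: 58.5
```

Emit:
apply_moves(claw=[-1,-1,-1,-1,-1], travel=[[-0.101,-0.012,0.086],[-0.101,-0.012,0.086],[-0.101,-0.012,0.086],[-0.101,-0.012,0.086],[-0.101,-0.012,0.086]], turn=[[-0.001,0.016,0],[-0.001,0.016,0],[-0.001,0.016,0],[-0.001,0.016,0],[-0.001,0.016,0]])

```text
t: 9.12
tcp_pos: [0.4708, -0.2977, 0.0994]
tool_rot: [0.674, 0.739, 0.001, -0.0]
force: [-0.3, 0.0, -0.9]
finger_gap: 0.696
gripper_force: 58.4
```

```bash
python3 - <<'E'
import kin; from kin import *
st();plan([((.4715,-.296,.036),95.5,0)])
E
```

```text
t 9.12 q [-0.765, 0.626, 1.716, 0.002, 0.8, -0.859] p [0.4708, -0.2977, 0.0994] R [[-0.093, 0.996, 0.001], [0.996, 0.093, 0.001], [0.001, 0.001, -1.0]] F [-0.35, 0.04, -0.87] gap 0.696 gf 58.4
rows 2 travel [0.002, 0.001, 0.079] turn [0.0, 0.0, -0.001]
end [ 0.4715 -0.2959  0.0362]
```

Emit:
apply_moves(claw=[-1,-1,-1,-1,-1], travel=[[0.001,0,0.03],[0.002,0.001,0.055],[0.002,0.001,0.072],[0.002,0.001,0.079],[0.002,0.001,0.079]], turn=[[0,0,0],[0,0,0],[0,0,0],[0,0,0],[0,0,0]])

```text
t: 9.53
tcp_pos: [0.4724, -0.2944, 0.0385]
tool_rot: [0.672, 0.74, 0.001, 0.001]
force: [-0.0, 0.4, -2.7]
finger_gap: 0.696
gripper_force: 58.9
```

```bash
python3 - <<'E'
from h import *
st()
E
```

```text
t 9.53 q [-0.759, 0.728, 1.744, 0.002, 0.667, -0.857] p [0.4724, -0.2944, 0.0385] R [[-0.096, 0.995, 0.002], [0.995, 0.096, -0.0], [-0.001, 0.002, -1.0]] F [-0.01, 0.41, -2.71] gap 0.696 gf 58.9
```

Emit:
apply_moves(claw=[-1,-1,-1], travel=[[0,0,0.003],[0,0,0.003],[0,0,0.003]], turn=[[0,0,0],[0,0,0],[0,0,0]])

```text
t: 9.78
tcp_pos: [0.4727, -0.2949, 0.0381]
tool_rot: [0.673, 0.74, 0.001, 0.002]
force: [-1.3, 2.1, 12.9]
finger_gap: 0.698
gripper_force: 60.3
```

Emit:
apply_moves(claw=[1,1,1,1,1], travel=[[0,0,0],[0,0,0],[0,0,0],[0,0,0],[0,0,0]], turn=[[0,0,0],[0,0,0],[0,0,0],[0,0,0],[0,0,0]])

```text
t: 10.2
tcp_pos: [0.472, -0.296, 0.0348]
tool_rot: [0.673, 0.739, 0.001, 0.001]
force: [-0.0, -0.0, -0.4]
finger_gap: 1.004
gripper_force: 0.0
```

```bash
python3 - <<'E'
from kin import *
from station import manip
st()
W=[((.472,-.294,.17),95.5,0),((.474,-.079,.17),91,0),((.474,-.079,.034),91,0)]
check(W,manip.sense()["q"]);plan(W)
E
```

```text
t 10.2 q [-0.761, 0.735, 1.744, 0.002, 0.66, -0.857] p [0.472, -0.296, 0.0348] R [[-0.094, 0.996, 0.002], [0.996, 0.094, -0.0], [-0.001, 0.002, -1.0]] F [-0.03, -0.03, -0.36] gap 1.004 gf 0.0
ik [-0.76  0.52  1.67  0.    0.96 -0.85] err 0.0 maxstep 0.03
ik [-0.4   0.43  1.85  0.    0.86 -0.42] err 0.0 maxstep 0.05
ik [-0.4   0.69  1.94 -0.    0.51 -0.42] err 0.0 maxstep 0.04
rows 4 travel [0.002, 0.001, -0.169] turn [0.001, 0.0, -0.001]
rows 3 travel [0.134, 0.014, 0.0] turn [0.0, 0.0, 0.013]
rows 3 travel [0.134, 0.009, 0.0] turn [0.0, 0.0, 0.012]
rows 4 travel [0.0, 0.0, 0.17] turn [0.0, 0.0, 0.0]
end [ 0.4741 -0.0791  0.0338]
```

Emit:
apply_moves(claw=[1,1,1,1,1], travel=[[0,0,-0.03],[0.002,0.001,-0.169],[0.002,0.001,-0.169],[0.002,0.001,-0.169],[0.002,0.001,-0.169]], turn=[[0,0,0],[0,0,-0.001],[0,0,-0.001],[0,0,-0.001],[0,0,-0.001]])

```text
t: 10.62
tcp_pos: [0.4752, -0.2971, 0.176]
tool_rot: [0.672, 0.74, 0.001, 0.007]
force: [-0.7, -0.1, 0.0]
finger_gap: 1.003
gripper_force: 0.0
```

Emit:
apply_moves(claw=[1,1,1], travel=[[0.134,0.014,0],[0.134,0.014,0],[0.134,0.014,0]], turn=[[0,0,0.013],[0,0,0.013],[0,0,0.013]])

```text
t: 10.87
tcp_pos: [0.4711, -0.1831, 0.1691]
tool_rot: [0.687, 0.726, 0.001, -0.001]
force: [-1.0, 0.9, -0.1]
finger_gap: 0.997
gripper_force: 0.0
```

Emit:
apply_moves(claw=[1,1,1,1,1], travel=[[0.134,0.009,0],[0.134,0.009,0],[0.134,0.009,0],[0.134,0.009,0],[0.134,0.009,0]], turn=[[0,0,0.012],[0,0,0.012],[0,0,0.012],[0,0,0.012],[0,0,0.012]])

```text
t: 11.28
tcp_pos: [0.4736, -0.0778, 0.1693]
tool_rot: [0.7, 0.715, 0.0, 0.0]
force: [-0.3, 0.9, -0.0]
finger_gap: 0.999
gripper_force: 0.0
```

```bash
python3 - <<'E'
from kin import *
st();plan([((.474,-.079,.034),91,0)])
E
```

```text
t 11.28 q [-0.396, 0.43, 1.854, 0.0, 0.856, -0.418] p [0.4736, -0.0778, 0.1693] R [[-0.021, 1.0, 0.001], [1.0, 0.021, -0.0], [-0.0, 0.001, -1.0]] F [-0.27, 0.88, -0.01] gap 0.999 gf 0.0
rows 4 travel [-0.001, 0.0, 0.169] turn [0.0, 0.0, 0.001]
end [ 0.4738 -0.0787  0.0341]
```

Emit:
apply_moves(claw=[1,1,1,1,1], travel=[[-0.001,0,0.169],[-0.001,0,0.169],[-0.001,0,0.169],[-0.001,0,0.169],[-0.001,0,0.169]], turn=[[0,0,0.001],[0,0,0.001],[0,0,0.001],[0,0,0.001],[0,0,0.001]])

```text
t: 11.7
tcp_pos: [0.4725, -0.0805, 0.0315]
tool_rot: [0.702, 0.712, -0.001, -0.003]
force: [-0.3, 0.4, 0.0]
finger_gap: 1.0
gripper_force: 0.0
```

Emit:
apply_moves(claw=[-1,-1,-1,-1,-1], travel=[[0,0,0],[0,0,0],[0,0,0],[0,0,0],[0,0,0]], turn=[[0,0,0],[0,0,0],[0,0,0],[0,0,0],[0,0,0]], newtons=50)

```text
t: 12.12
tcp_pos: [0.476, -0.081, 0.0368]
tool_rot: [0.702, 0.712, 0.001, 0.003]
force: [-0.6, -2.9, 8.5]
finger_gap: 0.696
gripper_force: 55.9
```

Emit:
apply_moves(claw=[-1,-1,-1,-1,-1], travel=[[0,0,-0.03],[0,0,-0.06],[0,0,-0.06],[0,0,-0.06],[0,0,-0.06]], turn=[[0,0,0],[0,0,0],[0,0,0],[0,0,0],[0,0,0]])

```text
t: 12.53
tcp_pos: [0.474, -0.0798, 0.0824]
tool_rot: [0.702, 0.712, 0.001, 0.001]
force: [-0.9, -0.0, -4.6]
finger_gap: 0.697
gripper_force: 58.0
```

Emit:
apply_moves(claw=[-1,-1,-1,-1,-1], travel=[[0,0,0],[0,0,0],[0,0,0],[0,0,0],[0,0,0]], turn=[[0,0,0],[0,0,0],[0,0,0],[0,0,0],[0,0,0]])

```text
t: 12.95
tcp_pos: [0.4741, -0.08, 0.0821]
tool_rot: [0.702, 0.712, 0.0, 0.001]
force: [0.1, -0.1, -4.5]
finger_gap: 0.698
gripper_force: 58.0
```

Emit:
apply_moves(claw=[-1], travel=[[0,0,0]], turn=[[0,0,0]])

```text
t: 13.03
tcp_pos: [0.4743, -0.08, 0.0823]
tool_rot: [0.702, 0.712, 0.001, 0.001]
force: [-0.5, -0.4, -3.6]
finger_gap: 0.697
gripper_force: 58.0
```

Emit:
apply_moves(claw=[-1], travel=[[0,0,0]], turn=[[0,0,0]])

```text
t: 13.12
tcp_pos: [0.4744, -0.08, 0.0825]
tool_rot: [0.702, 0.712, 0.001, 0.001]
force: [-0.2, 0.5, -5.0]
finger_gap: 0.695
gripper_force: 58.0
```

Emit:
apply_moves(claw=[-1], travel=[[0,0,0]], turn=[[0,0,0]])

```text
t: 13.2
tcp_pos: [0.4744, -0.0801, 0.0826]
tool_rot: [0.702, 0.712, 0.001, 0.001]
force: [0.9, 1.1, -3.8]
finger_gap: 0.7
gripper_force: 58.0
```

```bash
python3 - <<'E'
from kin import *
from station import manip
st()
G=(.507,.208,.225)
W=[((.474,-.079,.22),91,0),pose((.49,.02,.27),91,36),pose((.505,.18,.25),85,60),pose(G,85,75),pose(G,85,104)]
check(W,manip.sense()["q"]);plan(W)
E
```

```text
t 13.2 q [-0.4, 0.591, 1.917, 0.001, 0.631, -0.416] p [0.4744, -0.0801, 0.0826] R [[-0.015, 1.0, 0.002], [1.0, 0.015, -0.0], [-0.0, 0.002, -1.0]] F [0.89, 1.1, -3.8] gap 0.7 gf 58.0
ik [-0.4   0.35  1.8   0.    0.99 -0.42] err 0.0 maxstep 0.04
ik [ 0.14  0.44  1.74 -0.69  1.16  0.47] err 0.0 maxstep 0.1
ik [ 0.5   0.75  1.42 -0.81  1.68  0.81] err 0.0 maxstep 0.06
ik [ 0.57  0.92  1.34 -0.93  1.87  0.87] err 0.0 maxstep 0.02
ik [ 0.57  1.12  1.31 -1.21  2.18  0.89] err 0.0 maxstep 0.03
rows 4 travel [0.001, 0.0, -0.172] turn [0.001, 0.0, -0.001]
rows 3 travel [0.053, 0.011, -0.019] turn [0.0, -0.1, 0.0]
rows 3 travel [0.044, 0.011, -0.033] turn [0.0, -0.1, 0.0]
rows 4 travel [0.164, 0.02, -0.1] turn [0.025, -0.133, 0.023]
rows 3 travel [0.036, -0.001, -0.016] turn [0.0, -0.083, 0.0]
rows 5 travel [-0.015, 0.0, -0.004] turn [0.0, -0.162, 0.0]
end [0.5048 0.184  0.231 ]
```

Emit:
apply_moves(claw=[-1,-1,-1,-1], travel=[[0.001,0,-0.172],[0.001,0,-0.172],[0.001,0,-0.172],[0.001,0,-0.172]], turn=[[0,0,-0.001],[0,0,-0.001],[0,0,-0.001],[0,0,-0.001]])

```text
t: 13.53
tcp_pos: [0.4768, -0.0802, 0.2255]
tool_rot: [0.701, 0.714, 0.003, 0.006]
force: [1.8, -0.3, -5.6]
finger_gap: 0.698
gripper_force: 58.4
```

Emit:
apply_moves(claw=[-1,-1,-1,-1], travel=[[0.053,0.011,-0.019],[0.053,0.011,-0.019],[0.053,0.011,-0.019],[0.053,0.011,-0.019]], turn=[[0,-0.1,0],[0,-0.1,0],[0,-0.1,0],[0,-0.1,0]])

```text
t: 13.87
tcp_pos: [0.4807, -0.0334, 0.235]
tool_rot: [0.691, 0.706, -0.109, 0.112]
force: [-0.0, 0.1, -5.1]
finger_gap: 0.698
gripper_force: 58.5
```

Emit:
apply_moves(claw=[-1,-1,-1,-1], travel=[[0.044,0.011,-0.033],[0.044,0.011,-0.033],[0.044,0.011,-0.033],[0.044,0.011,-0.033]], turn=[[0,-0.1,0],[0,-0.1,0],[0,-0.1,0],[0,-0.1,0]])

```text
t: 14.2
tcp_pos: [0.4891, 0.0071, 0.2474]
tool_rot: [0.665, 0.68, -0.217, 0.219]
force: [-0.6, -0.5, -5.6]
finger_gap: 0.698
gripper_force: 58.4
```

Emit:
apply_moves(claw=[-1,-1,-1,-1,-1], travel=[[0.164,0.02,-0.1],[0.164,0.02,-0.1],[0.164,0.02,-0.1],[0.164,0.02,-0.1],[0.164,0.02,-0.1]], turn=[[0.025,-0.133,0.023],[0.025,-0.133,0.023],[0.025,-0.133,0.023],[0.025,-0.133,0.023],[0.025,-0.133,0.023]])

```text
t: 14.62
tcp_pos: [0.5042, 0.1642, 0.231]
tool_rot: [0.638, 0.588, -0.367, 0.335]
force: [0.8, 0.6, -7.0]
finger_gap: 0.691
gripper_force: 58.3
```

```bash
python3 - <<'E'
from kin import *
from station import manip
st()
G=(.507,.208,.225)
W=[pose(G,85,75),pose(G,85,104)]
check(W,manip.sense()["q"]);plan(W)
E
```

```text
t 14.62 q [0.507, 0.765, 1.414, -0.803, 1.677, 0.812] p [0.5042, 0.1642, 0.231] R [[0.039, 0.997, -0.074], [0.505, -0.083, -0.859], [-0.862, -0.004, -0.506]] F [0.84, 0.55, -6.99] gap 0.691 gf 58.3
ik [ 0.57  0.92  1.34 -0.93  1.87  0.87] err 0.0 maxstep 0.02
ik [ 0.57  1.12  1.31 -1.21  2.18  0.89] err 0.0 maxstep 0.03
rows 3 travel [0.026, -0.001, -0.013] turn [0.001, -0.086, 0.002]
rows 5 travel [-0.015, 0.0, -0.004] turn [0.0, -0.161, 0.0]
end [0.505  0.1837 0.2307]
```

Emit:
apply_moves(claw=[-1,-1,-1,-1], travel=[[0.026,-0.001,-0.013],[0.026,-0.001,-0.013],[0.026,-0.001,-0.013],[0.026,-0.001,-0.013]], turn=[[0.001,-0.086,0.002],[0.001,-0.086,0.002],[0.001,-0.086,0.002],[0.001,-0.086,0.002]])

```text
t: 14.95
tcp_pos: [0.504, 0.177, 0.2217]
tool_rot: [0.586, 0.532, -0.452, 0.412]
force: [0.2, -0.3, -2.9]
finger_gap: 0.697
gripper_force: 58.5
```

Emit:
apply_moves(claw=[-1,-1,-1,-1,-1], travel=[[-0.015,0,-0.004],[-0.015,0,-0.004],[-0.015,0,-0.004],[-0.015,0,-0.004],[-0.015,0,-0.004]], turn=[[0,-0.161,0],[0,-0.161,0],[0,-0.161,0],[0,-0.161,0],[0,-0.161,0]])

```text
t: 15.37
tcp_pos: [0.5042, 0.1752, 0.2344]
tool_rot: [-0.454, -0.411, 0.586, -0.531]
force: [-0.3, -0.5, -3.5]
finger_gap: 0.694
gripper_force: 58.7
```

Emit:
apply_moves(claw=[-1,-1,-1,-1,-1], travel=[[0,0,0],[0,0,0],[0,0,0],[0,0,0],[0,0,0]], turn=[[0,0,0],[0,0,0],[0,0,0],[0,0,0],[0,0,0]])

```text
t: 15.78
tcp_pos: [0.5044, 0.1783, 0.2386]
tool_rot: [-0.457, -0.41, 0.581, -0.534]
force: [-0.5, 0.9, -2.3]
finger_gap: 0.701
gripper_force: 58.7
```

Emit:
apply_moves(claw=[-1,-1,-1,-1,-1], travel=[[0,0,0],[0,0,0],[0,0,0],[0,0,0],[0,0,0]], turn=[[0,0,0],[0,0,0],[0,0,0],[0,0,0],[0,0,0]])

```text
t: 16.2
tcp_pos: [0.5041, 0.1781, 0.2367]
tool_rot: [-0.455, -0.41, 0.583, -0.534]
force: [-0.3, 0.8, -2.0]
finger_gap: 0.695
gripper_force: 58.7
```

```bash
python3 - <<'E'
from kin import *
from station import manip
st()
W=[pose((.507,.205,.26),85,70),pose((.49,.02,.27),91,36),((.4744,-.0801,.19),90.9,0),((.4744,-.0801,.08),90.9,0)]
check(W,manip.sense()["q"]);plan(W)
E
```

```text
t 16.2 q [0.56, 1.113, 1.317, -1.216, 2.182, 0.894] p [0.5041, 0.1781, 0.2367] R [[-0.016, 0.996, -0.092], [-0.249, -0.093, -0.964], [-0.968, 0.008, 0.249]] F [-0.32, 0.79, -1.95] gap 0.695 gf 58.7
ik [ 0.56  0.83  1.34 -0.9   1.84  0.82] err 0.0 maxstep 0.03
ik [ 0.14  0.44  1.74 -0.69  1.16  0.47] err 0.0 maxstep 0.07
ik [-0.4   0.4   1.83 -0.    0.91 -0.42] err 0.0 maxstep 0.1
ik [-0.4   0.6   1.92 -0.    0.63 -0.42] err 0.0 maxstep 0.03
rows 3 travel [-0.009, 0.0, 0.0] turn [-0.001, 0.096, -0.001]
rows 3 travel [-0.01, 0.001, -0.003] turn [-0.001, 0.095, -0.002]
rows 3 travel [-0.037, 0.0, 0.105] turn [-0.013, 0.095, -0.01]
rows 3 travel [-0.065, -0.005, 0.089] turn [-0.014, 0.094, -0.01]
rows 3 travel [-0.021, -0.011, 0.061] turn [0.0, 0.1, 0.0]
rows 3 travel [-0.039, -0.011, 0.052] turn [0.0, 0.1, 0.001]
rows 3 travel [0.0, 0.0, 0.138] turn [0.0, 0.0, 0.0]
end [ 0.4744 -0.0799  0.0797]
```

Emit:
apply_moves(claw=[-1,-1,-1,-1], travel=[[-0.009,0,0],[-0.009,0,0],[-0.009,0,0],[-0.009,0,0]], turn=[[-0.001,0.096,-0.001],[-0.001,0.096,-0.001],[-0.001,0.096,-0.001],[-0.001,0.096,-0.001]])

```text
t: 16.53
tcp_pos: [0.5049, 0.1806, 0.2465]
tool_rot: [0.538, 0.487, -0.505, 0.467]
force: [1.2, -0.1, -1.2]
finger_gap: 0.7
gripper_force: 58.6
```

Emit:
apply_moves(claw=[-1,-1,-1,-1], travel=[[-0.01,0.001,-0.003],[-0.01,0.001,-0.003],[-0.01,0.001,-0.003],[-0.01,0.001,-0.003]], turn=[[-0.001,0.095,-0.002],[-0.001,0.095,-0.002],[-0.001,0.095,-0.002],[-0.001,0.095,-0.002]])

```text
t: 16.87
tcp_pos: [0.5055, 0.1814, 0.2539]
tool_rot: [0.604, 0.553, -0.422, 0.388]
force: [-0.3, -0.0, -2.4]
finger_gap: 0.695
gripper_force: 58.5
```

Emit:
apply_moves(claw=[-1,-1,-1,-1], travel=[[-0.037,0,0.105],[-0.037,0,0.105],[-0.037,0,0.105],[-0.037,0,0.105]], turn=[[-0.013,0.095,-0.01],[-0.013,0.095,-0.01],[-0.013,0.095,-0.01],[-0.013,0.095,-0.01]])

```text
t: 17.2
tcp_pos: [0.4956, 0.0892, 0.2518]
tool_rot: [0.643, 0.622, -0.326, 0.306]
force: [-0.0, -0.3, -1.7]
finger_gap: 0.694
gripper_force: 58.4
```

Emit:
apply_moves(claw=[-1,-1,-1,-1], travel=[[-0.065,-0.005,0.089],[-0.065,-0.005,0.089],[-0.065,-0.005,0.089],[-0.065,-0.005,0.089]], turn=[[-0.014,0.094,-0.01],[-0.014,0.094,-0.01],[-0.014,0.094,-0.01],[-0.014,0.094,-0.01]])

```text
t: 17.53
tcp_pos: [0.489, 0.0017, 0.2497]
tool_rot: [0.668, 0.676, -0.219, 0.219]
force: [0.4, 0.3, -2.7]
finger_gap: 0.697
gripper_force: 58.3
```

Emit:
apply_moves(claw=[-1,-1,-1,-1], travel=[[-0.021,-0.011,0.061],[-0.021,-0.011,0.061],[-0.021,-0.011,0.061],[-0.021,-0.011,0.061]], turn=[[0,0.1,0],[0,0.1,0],[0,0.1,0],[0,0.1,0]])

```text
t: 17.87
tcp_pos: [0.4824, -0.0383, 0.2192]
tool_rot: [0.693, 0.704, -0.111, 0.11]
force: [-0.9, 0.1, -2.6]
finger_gap: 0.697
gripper_force: 58.3
```

Emit:
apply_moves(claw=[-1,-1,-1,-1,-1], travel=[[-0.039,-0.011,0.052],[-0.039,-0.011,0.052],[-0.039,-0.011,0.052],[-0.039,-0.011,0.052],[-0.039,-0.011,0.052]], turn=[[0,0.1,0.001],[0,0.1,0.001],[0,0.1,0.001],[0,0.1,0.001],[0,0.1,0.001]])

```text
t: 18.28
tcp_pos: [0.4741, -0.08, 0.1889]
tool_rot: [0.702, 0.712, -0.002, -0.001]
force: [-0.5, 0.6, -1.8]
finger_gap: 0.692
gripper_force: 58.3
```

```bash
python3 - <<'E'
from kin import *
from station import manip
st()
s=manip.snapshot("top"); np.savez("pics/top2.npz",**s); cv2.imwrite("pics/top2.png",cv2.resize(s["pixels"][150:330,50:320,::-1],None,fx=2.9,fy=2.9))
W=[((.4744,-.0801,.08),90.9,0),((.4744,-.0801,.035),90.9,0)]
plan(W)
E
```

```text
t 18.28 q [-0.398, 0.4, 1.83, -0.004, 0.914, -0.41] p [0.4741, -0.08, 0.1889] R [[-0.014, 1.0, -0.004], [1.0, 0.014, -0.001], [-0.001, -0.004, -1.0]] F [-0.49, 0.59, -1.81] gap 0.692 gf 58.3
rows 3 travel [-0.001, 0.001, 0.136] turn [-0.001, 0.0, 0.0]
rows 2 travel [0.0, 0.0, 0.057] turn [0.0, 0.0, 0.0]
end [ 0.4743 -0.08    0.0347]
```

View pics/top2.png

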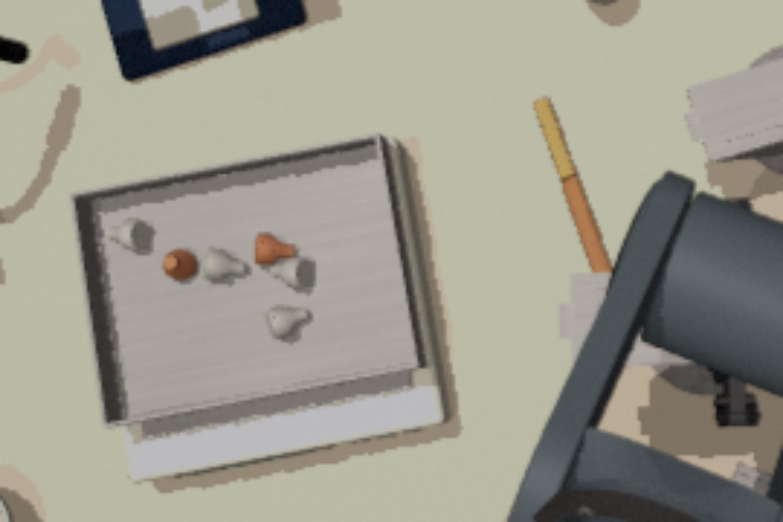

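The pan now holds six buttons, at x 130 to 290 and y 235 to 320. Next I'll set A down.

Emit:
apply_moves(claw=[-1,-1,-1,-1,-1], travel=[[-0.001,0,0.05],[-0.001,0,0.1],[-0.001,0.001,0.136],[-0.001,0.001,0.136],[-0.001,0.001,0.136]], turn=[[-0.001,0,0],[-0.001,0,0],[-0.001,0,0],[-0.001,0,0],[-0.001,0,0]])

```text
t: 18.75
tcp_pos: [0.4742, -0.0785, 0.0802]
tool_rot: [0.701, 0.713, 0.0, -0.001]
force: [0.9, 0.6, -2.3]
finger_gap: 0.696
gripper_force: 58.1
```

Emit:
apply_moves(claw=[-1,-1,-1,-1,-1], travel=[[0,0,0.03],[0,0,0.048],[0,0,0.055],[0,0,0.055],[0,0,0.055]], turn=[[0,0,0],[0,0,0],[0,0,0],[0,0,0],[0,0,0]])

```text
t: 19.17
tcp_pos: [0.4765, -0.0806, 0.0388]
tool_rot: [0.702, 0.713, 0.002, 0.003]
force: [1.0, 0.3, -3.0]
finger_gap: 0.698
gripper_force: 58.3
```

```bash
python3 - <<'E'
from kin import *
st()
E
```

```text
t 19.17 q [-0.4, 0.68, 1.934, 0.003, 0.521, -0.418] p [0.4765, -0.0806, 0.0388] R [[-0.016, 1.0, 0.006], [1.0, 0.016, -0.001], [-0.001, 0.006, -1.0]] F [1.0, 0.26, -3.01] gap 0.698 gf 58.3
```

Emit:
apply_moves(claw=[-1,-1,-1], travel=[[0,0,0.003],[0,0,0.003],[0,0,0.003]], turn=[[0,0,0],[0,0,0],[0,0,0]])

```text
t: 19.42
tcp_pos: [0.4769, -0.081, 0.0371]
tool_rot: [0.702, 0.712, 0.002, 0.003]
force: [0.6, 2.1, 6.1]
finger_gap: 0.699
gripper_force: 59.1
```

Emit:
apply_moves(claw=[1,1,1,1,1], travel=[[0,0,0],[0,0,0],[0,0,0],[0,0,0],[0,0,0]], turn=[[0,0,0],[0,0,0],[0,0,0],[0,0,0],[0,0,0]])

```text
t: 19.83
tcp_pos: [0.4755, -0.0808, 0.0351]
tool_rot: [0.702, 0.712, 0.002, 0.002]
force: [0.3, -0.1, 0.4]
finger_gap: 1.004
gripper_force: 0.0
```

```bash
python3 - <<'E'
from kin import *
from station import manip
st()
W=[((.4744,-.08,.18),90.9,0),((.6505,-.1595,.18),105.6,0),((.6505,-.1595,.034),105.6,0)]
check(W,manip.sense()["q"]);plan(W)
E
```

```text
t 19.83 q [-0.402, 0.688, 1.936, 0.003, 0.514, -0.419] p [0.4755, -0.0808, 0.0351] R [[-0.014, 1.0, 0.004], [1.0, 0.014, 0.0], [-0.0, 0.004, -1.0]] F [0.26, -0.13, 0.43] gap 1.004 gf 0.0
ik [-0.4   0.41  1.84  0.    0.89 -0.42] err 0.0 maxstep 0.04
ik [-0.41  0.64  1.36 -0.    1.14 -0.68] err 0.0 maxstep 0.05
ik [-0.41  0.83  1.44 -0.    0.87 -0.68] err 0.0 maxstep 0.03
rows 4 travel [0.001, -0.001, -0.181] turn [0.001, 0.0, 0.0]
rows 5 travel [-0.102, 0.219, 0.0] turn [0.0, 0.0, -0.082]
rows 4 travel [0.0, 0.0, 0.183] turn [0.0, 0.0, 0.0]
end [ 0.6506 -0.1591  0.0337]
```

Next I'll weigh caddy B.

Emit:
apply_moves(claw=[1,1,1,1,1], travel=[[0,0,-0.03],[0.001,-0.001,-0.181],[0.001,-0.001,-0.181],[0.001,-0.001,-0.181],[0.001,-0.001,-0.181]], turn=[[0,0,0],[0.001,0,0],[0.001,0,0],[0.001,0,0],[0.001,0,0]])

```text
t: 20.25
tcp_pos: [0.4781, -0.0815, 0.1861]
tool_rot: [0.702, 0.712, 0.003, 0.007]
force: [0.6, -0.4, -0.9]
finger_gap: 0.999
gripper_force: 0.0
```

Emit:
apply_moves(claw=[1,1,1,1,1], travel=[[-0.102,0.219,0],[-0.102,0.219,0],[-0.102,0.219,0],[-0.102,0.219,0],[-0.102,0.219,0]], turn=[[0,0,-0.082],[0,0,-0.082],[0,0,-0.082],[0,0,-0.082],[0,0,-0.082]])

```text
t: 20.67
tcp_pos: [0.6538, -0.161, 0.1796]
tool_rot: [0.605, 0.796, 0.001, 0.002]
force: [0.0, -0.7, 0.5]
finger_gap: 1.0
gripper_force: 0.0
```

Emit:
apply_moves(claw=[1,1,1], travel=[[0,0,0],[0,0,0],[0,0,0]], turn=[[0,0,0],[0,0,0],[0,0,0]])

```text
t: 20.92
tcp_pos: [0.6488, -0.1583, 0.1787]
tool_rot: [0.605, 0.796, -0.0, -0.001]
force: [-0.5, 0.8, 0.4]
finger_gap: 1.003
gripper_force: 0.0
```

```bash
python3 - <<'E'
from kin import *
st()
plan([((.6505,-.1595,.034),105.6,0)])
E
```

```text
t 20.92 q [-0.407, 0.644, 1.364, 0.001, 1.137, -0.679] p [0.6488, -0.1583, 0.1787] R [[-0.269, 0.963, -0.003], [0.963, 0.269, 0.002], [0.002, -0.002, -1.0]] F [-0.51, 0.78, 0.41] gap 1.003 gf 0.0
rows 4 travel [-0.002, 0.002, 0.181] turn [-0.001, -0.001, 0.0]
end [ 0.6505 -0.1592  0.0338]
```

Emit:
apply_moves(claw=[1,1,1,1,1], travel=[[-0.001,0.001,0.181],[-0.001,0.001,0.181],[-0.001,0.001,0.181],[-0.001,0.001,0.181],[-0.001,0.001,0.181]], turn=[[0,0,0],[0,0,0],[0,0,0],[0,0,0],[0,0,0]])

```text
t: 21.33
tcp_pos: [0.6455, -0.1568, 0.0294]
tool_rot: [0.605, 0.797, -0.001, -0.006]
force: [-0.6, -0.3, -0.7]
finger_gap: 1.002
gripper_force: 0.0
```

Emit:
apply_moves(claw=[-1,-1,-1,-1,-1], travel=[[0,0,0],[0,0,0],[0,0,0],[0,0,0],[0,0,0]], turn=[[0,0,0],[0,0,0],[0,0,0],[0,0,0],[0,0,0]], newtons=50)

```text
t: 21.75
tcp_pos: [0.653, -0.1601, 0.0377]
tool_rot: [0.605, 0.797, 0.001, 0.002]
force: [0.4, 0.8, 6.6]
finger_gap: 0.696
gripper_force: 55.4
```

Emit:
apply_moves(claw=[-1,-1,-1,-1,-1], travel=[[0,0,-0.02],[0,0,-0.04],[0,0,-0.04],[0,0,-0.04],[0,0,-0.04]], turn=[[0,0,0],[0,0,0],[0,0,0],[0,0,0],[0,0,0]])

```text
t: 22.17
tcp_pos: [0.651, -0.1594, 0.0667]
tool_rot: [0.605, 0.797, 0.0, -0.0]
force: [-0.7, -0.1, -3.3]
finger_gap: 0.696
gripper_force: 54.9
```

Emit:
apply_moves(claw=[-1,-1,-1,-1], travel=[[0,0,0],[0,0,0],[0,0,0],[0,0,0]], turn=[[0,0,0],[0,0,0],[0,0,0],[0,0,0]])

```text
t: 22.5
tcp_pos: [0.6512, -0.1595, 0.0664]
tool_rot: [0.605, 0.796, 0.0, -0.0]
force: [-1.1, -0.2, -1.4]
finger_gap: 0.7
gripper_force: 54.9
```

Emit:
apply_moves(claw=[-1], travel=[[0,0,0]], turn=[[0,0,0]])

```text
t: 22.58
tcp_pos: [0.6514, -0.1596, 0.0667]
tool_rot: [0.605, 0.796, 0.0, 0.0]
force: [0.1, 0.2, -2.6]
finger_gap: 0.697
gripper_force: 54.9
```

Emit:
apply_moves(claw=[-1], travel=[[0,0,0]], turn=[[0,0,0]])

```text
t: 22.67
tcp_pos: [0.6515, -0.1595, 0.0669]
tool_rot: [0.605, 0.797, 0.0, 0.0]
force: [-0.8, -0.3, -2.5]
finger_gap: 0.697
gripper_force: 54.9
```

Emit:
apply_moves(claw=[-1], travel=[[0,0,0]], turn=[[0,0,0]])

```text
t: 22.75
tcp_pos: [0.6515, -0.1596, 0.067]
tool_rot: [0.605, 0.796, 0.0, 0.0]
force: [0.4, -0.5, -2.1]
finger_gap: 0.698
gripper_force: 54.9
```

B weighs about 2.4 N, so it is empty. I'll put it back.

Emit:
apply_moves(claw=[-1,-1,-1,-1,-1], travel=[[0,0,0.02],[0,0,0.032],[0,0,0.037],[0,0,0.038],[0,0,0.038]], turn=[[0,0,0],[0,0,0],[0,0,0],[0,0,0],[0,0,0]])

```text
t: 23.17
tcp_pos: [0.6506, -0.1591, 0.0375]
tool_rot: [0.605, 0.797, -0.0, -0.001]
force: [-2.8, 0.9, 4.8]
finger_gap: 0.696
gripper_force: 54.3
```

Emit:
apply_moves(claw=[-1,-1], travel=[[0,0,0.001],[0,0,0.001]], turn=[[0,0,0],[0,0,0]])

```text
t: 23.33
tcp_pos: [0.6506, -0.1591, 0.0375]
tool_rot: [0.605, 0.797, -0.0, -0.001]
force: [-4.4, 0.4, 7.7]
finger_gap: 0.697
gripper_force: 54.7
```

Emit:
apply_moves(claw=[1,1,1,1,1], travel=[[0,0,0],[0,0,0],[0,0,0],[0,0,0],[0,0,0]], turn=[[0,0,0],[0,0,0],[0,0,0],[0,0,0],[0,0,0]])

```text
t: 23.75
tcp_pos: [0.6516, -0.1596, 0.0357]
tool_rot: [0.605, 0.796, 0.0, 0.0]
force: [0.9, -0.4, -0.8]
finger_gap: 1.001
gripper_force: 0.0
```

Emit:
apply_moves(claw=[1,1,1,1,1], travel=[[0,0,-0.03],[0,0,-0.23],[0,0,-0.23],[0,0,-0.23],[0,0,-0.23]], turn=[[0,0,0],[0,0,0],[0,0,0],[0,0,0],[0,0,0]])

```text
t: 24.17
tcp_pos: [0.6519, -0.1598, 0.2228]
tool_rot: [0.605, 0.796, 0.001, 0.001]
force: [0.6, -0.8, -0.6]
finger_gap: 1.002
gripper_force: 0.0
```

Emit:
apply_moves(claw=[1,1,1,1,1], travel=[[-0.2,0,-0.1],[-0.2,0,-0.1],[-0.2,0,-0.1],[-0.2,0,-0.1],[-0.2,0,-0.1]], turn=[[0,0,0],[0,0,0],[0,0,0],[0,0,0],[0,0,0]])

```text
t: 24.58
tcp_pos: [0.6958, -0.3207, 0.3034]
tool_rot: [0.606, 0.795, -0.001, 0.005]
force: [0.3, -0.3, 0.1]
finger_gap: 0.999
gripper_force: 0.0
```

Emit:
apply_moves(claw=[1,1,1,1,1], travel=[[-0.2,-0.1,0],[-0.2,-0.1,0],[-0.2,-0.1,0],[-0.2,-0.1,0],[-0.2,-0.1,0]], turn=[[0,0,0],[0,0,0],[0,0,0],[0,0,0],[0,0,0]])

```text
t: 25.0
tcp_pos: [0.6569, -0.4967, 0.2984]
tool_rot: [0.607, 0.794, -0.001, 0.001]
force: [0.1, -0.6, -1.2]
finger_gap: 1.0
gripper_force: 0.0
```

```bash
python3 - <<'E'
from h import *
from station import manip
st()
s=manip.snapshot("top"); np.savez("pics/top3.npz",**s); cv2.imwrite("pics/top3.png",s["pixels"][:,:,::-1])
for lo,hi in ((.072,.1),(.007,.03)):
    for c,a,r,z,p in comps(s,lo,hi): print(c,a,np.round(r[0],1),np.round(r[1],1),round(r[2],1),round(float(z),4))
E
```

```text
t 25.0 q [-0.782, 0.792, 0.724, -0.003, 1.625, -1.047] p [0.6569, -0.4967, 0.2984] R [[-0.262, 0.965, -0.001], [0.965, 0.262, -0.003], [-0.003, -0.002, -1.0]] F [0.13, -0.62, -1.21] gap 1.0 gf 0.0
[532.  96.] 282 [ 829.6 -594.5] [81.7 17.6] 1.0 0.0842
[401. 108.] 487 [ 804.3 -312.6] [217.9  14.6] 83.0 0.0863
[469. 113.] 165 [ 789.2 -457.4] [76.7 11.6] 81.6 0.0867
[ 18. 199.] 439 [627.2 542. ] [163.1  27.4] 5.1 0.086
[317. 185.] 1603 [ 639.6 -118.8] [ 61.4 132.9] 16.5 0.0823
[ 79. 243.] 193 [520.3 402.2] [125.3   7.5] 8.2 0.0821
[281. 260.] 1614 [476.9 -37.2] [ 60.2 133.5] 1.1 0.0823
[115. 135.] 4060 [800.4 358.9] [198.7 159.5] 17.2 0.0138
[241. 100.] 1847 [865.8  50.8] [ 63.8 218.4] 0.4 0.0133
[347. 134.] 1193 [ 768.8 -212.8] [ 26.9 345.3] 0.0 0.0192
[ 32. 199.] 252 [633.6 543.2] [167.6   6.5] 13.2 0.0201
[248. 216.] 424 [584.6  37. ] [158.   15.9] 19.0 0.014
[413. 204.] 731 [ 600.6 -345.8] [63.5 65.6] 29.8 0.0183
[ 33. 335.] 669 [319.8 524.7] [80.6 72.9] 12.0 0.0172
```

View pics/top3.png

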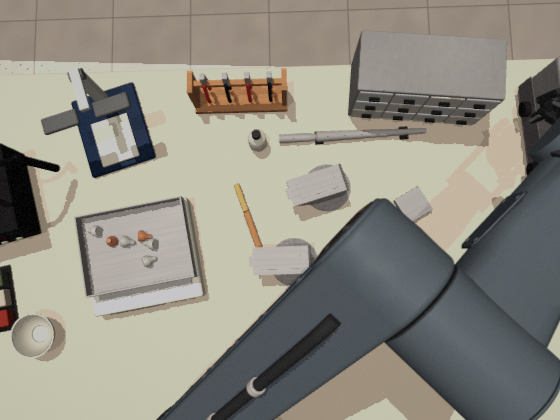

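From above, A at (281,260) and B at (317,186) stand where they were, the bystanders are unmoved and six buttons lie in the pan. The arm hides C, so I'll check it from the other camera.

```bash
python3 - <<'E'
from h import *
from station import manip
s=manip.snapshot("scene"); cv2.imwrite("pics/scene3.png",s["pixels"][:,:,::-1])
for t in (np.load("pics/scene.npz"),s):
    for c,a,r,z,p in comps(t,.076,.09,300): 
        if abs(r[0][1])<350 and r[0][0]<700 : print(c,a,np.round(r[0],1),np.round(r[1],1),round(r[2],1))
E
```

```text
[265. 149.] 783 [ 472.  -249.6] [ 63.8 135.5] 5.8
[313. 197.] 1116 [476.5 -36.8] [ 62.8 132.4] 0.7
[228. 203.] 1146 [ 641.4 -119.2] [ 63.6 133.5] 15.7
[406. 265.] 439 [441.5 219.3] [ 60.  170.2] 30.8
[370. 337.] 383 [602.4 298.3] [  6.  144.4] 10.1
[266. 150.] 782 [ 471.  -247.3] [ 63.5 135.3] 5.9
[312. 197.] 1131 [478.6 -36.4] [ 63.8 134. ] 0.9
[229. 203.] 1152 [ 640.8 -118.4] [ 64.6 134. ] 16.4
[395. 307.] 1552 [515.1 281.5] [183.4 241.4] 10.0
```

View pics/scene3.png

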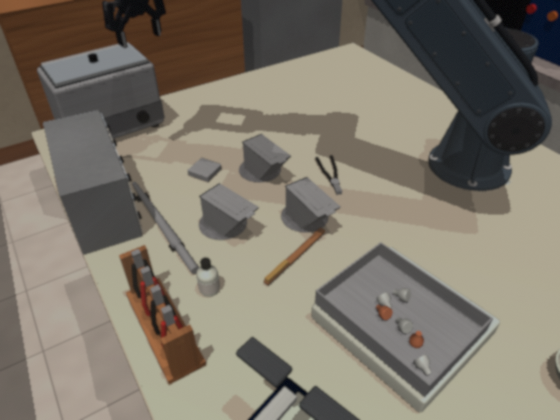

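All three caddies stand within 3 mm of where they started (lids at (265,155), (228,210) and (312,203)), and six buttons lie in the pan near (405,325). The arm is clear of everything, so I'll hand in.

```bash
python3 -c "
from station import manip
print(manip.sign_off())"
```

```text
the job is handed in; nothing more can be done
None
```

I handed the job in at about 25 s: I emptied the two loaded caddies (six buttons) into the pan, weighed the third as empty and never tipped it, and all three caddies stand within 3 mm of where they started; the hand-in gave no verdict.

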